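# Tap the bath things shut

## Robot

A 6-joint arm with a two-finger parallel gripper is mounted at the origin on the work surface. World frame = base frame: x ahead of the robot, y to its left, z up, the work surface at z = 0. Lengths are in mm, angles in rad, forces in N, time in s.
With the tool pointing down it reaches from about 300 to 850 mm from the base axis. Payload 4.2 kg.
Tool frame: the origin (TCP) lies at the very end of the fingers, on their centre line; the grasp point (between the pads) lies 19 mm behind it; x points along the fingers, y is the direction in which the jaws open and shut, and the axes are right-handed (so a half turn about x gives the same grasp; the last joint's range is limited). The gripper opens to 91 mm and grips with 3 to 60 N. Pads are 32 mm wide; open, the fingers measure 118 mm over their backs; the gripper's body (76 mm by 178 mm) begins 60 mm behind the grasp point.
Start: joints at [-0.02, 0.32, 1.565, -0, 1.257, -0.02], TCP at [575.016, 0, 213.976] pointing down, gripper open.
Joint ranges: [-3.11, 3.11], [-0.84, 2.01], [0.21, 2.61], [-1.34, 4.49], [0.05, 2.63], [-2.56, 2.56]. Speed limits (rad/s): [2.57, 2.57, 3.14, 3.14, 3.14, 3.14].

## Interface

Orientations are given as a unit quaternion [w, x, y, z].
In Python, from rig import sense, snapshot, get_calibration, job_done gives the robot as it stands.
- The arm moves only by the tool drive_tool, never from a script. Its argument "plan" is one flat list of numbers, 5 for each row, row after row: the gripper command: -1 is shut, 1 is fully open, values between are in proportion, then the shift along the tool's x, y, z scaled (see below), then the turn about the tool's x scaled (see below). A call has 1 to 8 rows; each row shifts and turns the commanded pose from where the row before left it, along the tool's axes as they then stand; what a row does not reach is not made up. The controller multiplies each number of a shift by 50 mm and each number of a turn by 360 degrees. A row lasts 1/10 s, in which the tool goes at most 50 mm and 8.59 degrees, less where a joint would pass 70% of its speed; a pose out of reach is approached as far as the arm can. A call with a number of a shift or a turn outside -1 to 1 is refused whole. A call with a gripper value outside its range is refused whole. The fingers move at their own pace and stop on an object; the grip force is fixed at half the most. Time passes only in rows, so rows that do not move let the fingers close. It gives the time, the measured TCP pose, the force and the opening at its end, in the units of the state.
- sense(): the state, without advancing time (a new reading comes with each control period).
- snapshot(name): name is "scene" or "side" or "wrist"; returns the picture (400x640x3 uint8, red, green, blue); there is no depth.
- get_calibration(name): a dict with "K" (3x3 intrinsics, pixels), "origin" and "rotation" of the camera in the world. Camera axes: x right, y up, looking along -z (the intrinsics and any distortion apply to the point x, -y, -z); pixel columns grow to the right and rows downward; lengths in mm; the calibration is good to about 2 mm. A picture is of the moment at which its call begins: read the wrist's pose just before it. get_calibration takes no time and is no camera call; for the wrist camera it gives the pose at the moment of the call.
- job_done(): hands the job in, once; it reports no verdict.
The state is a dict: "time_s": time; "qpos": joint angles; "qvel": joint speeds; "joint_torque": joint torques, N m; "ee_pos": TCP position; "orientation": TCP orientation; "force": force on the tool from outside, world axes, zero at the start; "torque": the same for the moment, N m; "finger_gap": finger opening in mm.
Only numpy, scipy, OpenCV 4.12 (cv2) and the standard library are available. Lean on these libraries where they do the work, as an engineer would, in place of code of your own. Each camera call takes 0.05 s, during which the arm holds its last target. There are 200 camera calls.

## Task

Before the bath steams up the room, close the three open containers on the stool by tapping each lid shut from above with the fingertips: first the flip-top of the white travel bottle, then the lid of the tweezers case, and last the round swing door on top of the bath salts box. Tap lightly, pick nothing up, and leave the three containers standing where they are, the bowl, the cream jar and the two hair sticks undisturbed. Finish with all three lids fully shut.

Things in the scene. Friction and masses are not known exactly. Their poses are not given: they have to be found in the camera images.
- stool: low narrow oak stool, top board 340 x 620 mm (its x, y), flat top 90 mm above its origin (origin: centre of its underside, on the floor tiles at z = 0); fixed
- bottle: white plastic travel bottle with a blue band, round, 52 mm across, 78 mm tall without its cap, loose (about 0.16 kg), stands upright on the stool; origin: centre of its underside. Its own +x side carries the hinge, its own -x side is the free opening side. Hinge line 21 mm along its +x, at height 78 mm
- cap (a joint): flip-top cap of the travel bottle: white disc 42 mm across, 9 mm thick, with a small thumb tab on the free edge; angle in rad, 0 = flat shut, grows as it opens upward. It starts half open (0.35 to 0.6) and a weak hinge friction keeps it wherever it is left; it has no latch and a push of under 2 N moves it. The shut cap rests on a springy seal: pressed past flat it gives about 1.7 N per mm at the tapping spot, for some 7 mm, and rises again when let go
- cap_spot (a point): spot to tap on top of the flip-top cap, on its centre line, 35 mm from the hinge line (7 mm in from the disc's free edge); moves with the cap. With the cap shut it lies 14 mm towards the bottle's -x from the bottle's axis, 87 mm above the bottle's underside
- case: flat steel tweezers case with a red lining, 58 x 110 mm (its x, y), 14 mm high without its lid, loose (about 0.2 kg), lies on the stool; origin: centre of its underside. Its own +x side carries the hinge, its own -x side is the free opening side. Hinge line 29 mm along its +x, at height 14 mm
- case_lid (a joint): steel lid of the tweezers case, 58 x 110 mm, 7 mm thick, hinged along a long side; angle in rad, 0 = flat shut, grows as it opens upward. It starts half open (0.35 to 0.7) and hinge friction keeps it wherever it is left; no latch, a push of under 3 N near its free edge moves it. Shut, it rests on a springy seal: pressed past flat it gives about 1.7 N per mm at the tapping spot, for some 7 mm, and rises again when let go
- case_spot (a point): spot to tap on top of the case lid, mid-length, 50 mm from the hinge line (8 mm in from the free edge); moves with the lid. With the lid shut it lies 21 mm towards the case's -x from the case's centre, 21 mm above its underside
- saltbox: round wooden bath salts box, 96 mm across, 56 mm high without its door, loose (about 0.45 kg), stands on the stool; origin: centre of its underside. Its own +x side carries the hinge, its own -x side is the free opening side. Hinge line 48 mm along its +x, at height 56 mm
- box_door (a joint): round dark wooden swing door that is the top of the salts box, 96 mm across, 8 mm thick, hinged at the rim; angle in rad, 0 = flat shut, grows as it opens upward. It starts half open (0.3 to 0.6) and hinge friction keeps it wherever it is left; no latch, a push of under 3 N near its free edge moves it. Shut, it rests on a springy seal: pressed past flat it gives about 1.7 N per mm at the tapping spot, for some 7 mm, and rises again when let go
- box_spot (a point): spot to tap on top of the swing door, on its centre line, 83 mm from the hinge line (13 mm in from the free edge); moves with the door. With the door shut it lies 35 mm towards the box's -x from the box's axis, 64 mm above its underside
- bowl: blue ceramic trinket bowl, 90 mm across, 35 mm high, loose bystander; origin: centre of its underside
- jar: closed amber glass cream jar with a black lid, 52 mm across, 45 mm high, loose bystander; origin: centre of its underside
- stick_a: bamboo hair stick, about 160 mm long (its y), 7 mm wide (11 mm at its dark +y end), 6 mm thick, lying flat on the stool's front part, loose bystander; origin: underside, mid-length of the shaft
- stick_b: second bamboo hair stick, the same as the first, loose bystander
Mind the look-alikes: they are no part of the job. Of the things like the case, leave any that is purple or yellow; of the rest the larger one is meant.

How it is judged (in metres and radians):
On the way, in this order (a step that is already met when the one before it is completed fails the run):
1. the lid of the travel bottle is shut (under 0.1 rad), tapped in its turn (value of joint cap below 0.1 rad), for 0.1 s.
2. the lid of the tweezers case is shut (under 0.1 rad), tapped in its turn (value of joint case_lid below 0.1 rad), for 0.1 s.
3. the lid of the salts box is shut (under 0.1 rad), tapped in its turn (value of joint box_door below 0.1 rad), for 0.1 s.
At the end, for the whole second after the job is handed in: All three lids are within 0.1 rad (6 degrees) of flat shut, the three containers stand upright (within 0.1 rad), at rest and within 25 mm of where they began, and the bowl, jar and hair sticks lie within 15 mm of where they began (value of joint each of cap, case_lid, box_door below 0.1 rad and distance of each of bottle, case, saltbox from where it was at the start of the episode below 0.025 m and angle between each of bottle, case, saltbox's own z axis and vertical below 0.1 rad and linear speed of each of bottle, case, saltbox below 0.02 m/s and distance of each of bowl, jar, stick_a, stick_b from where it was at the start of the episode below 0.015 m); the robot touches nothing.
It fails at once if a container is struck or squeezed harder than 20 N (contact force between any of bottle, case, saltbox and the fingers above 20 N).
It fails at once if a container is lifted more than 12 mm off the stool (z of any of bottle, case, saltbox in the frame of stool above 0.102 m).
It fails at once if a container is tipped by more than 0.35 rad (angle between any of bottle, case, saltbox's own z axis and vertical above 0.35 rad).
It fails at once if a container is pushed more than 25 mm from where it stood (distance of any of bottle, case, saltbox from where it was at the start of the episode above 0.025 m).
It fails at once if a bystander (bowl, cream jar, hair stick) is moved by more than 15 mm (distance of any of bowl, jar, stick_a, stick_b from where it was at the start of the episode above 0.015 m).
It also fails if it takes over 51 s, if anything falls off the work surface, if the arm or the gripper's body presses on something with over 40 N, if the wrist force passes 120 N, or if a joint passes its speed limit or range.

## Working session

There is one attempt and no reset: what is moved stays moved. The work goes in short steps, Python scripts to look and compute and a tool call to move; the robot and the scene stay as the last step left them, time stands still between calls to the robot, and variables do not carry over. Pictures are saved under pics/ and viewed, on a budget of 10 in all, crops included, one or two more only if the job needs it, and the job is handed in when it is done.

Besides the shell and the picture viewer there is one more tool, called after "Call:" by a JSON object that holds its "method" and its "body". drive_tool: Moves the arm, as the interface text tells. Shifts and turns lie within -1 to 1; 1 stands for 50 mm of shift or 360 degrees of turn. Its arguments: {"type":"object","properties":{"plan":{"type":"array"}},"required":["plan"]}

```bash
mkdir -p pics && python3 - <<'E'
from rig import *
import cv2,numpy as np
s=sense();print(s)
for n in ["scene","side","wrist"]:
    c=get_calibration(n);print(n,{k:np.round(np.array(v),3).tolist() for k,v in c.items() if k!='x'})
    im=snapshot(n);cv2.imwrite(f"pics/{n}0.png",im[:,:,::-1])
E
```

```text
{'time_s': 0.0, 'qpos': array([-2.00083330e-02,  3.20285733e-01,  1.56568309e+00,  1.90748805e-05,
        1.25735958e+00, -1.99966157e-02]), 'qvel': array([ 0.00095192, -0.00049568,  0.0014352 ,  0.00115618,  0.00111768,
       -0.00046829]), 'joint_torque': array([-5.01459035e-04, -4.12465632e+01, -2.31973493e+01,  7.28826877e-02,
        4.58198413e-02, -1.41870069e-04]), 'ee_pos': array([5.74501896e+02, 1.20348875e-02, 2.13122231e+02]), 'orientation': array([ 0.49954844,  0.49958367,  0.50044238, -0.50042476]), 'force': array([-0.1233172 ,  0.90713087,  0.02857972]), 'torque': array([0.05959835, 0.03517374, 0.02900043]), 'finger_gap': 91.23516677203047}
scene {'K': [[415.21, 0.0, 317.271], [0.0, 415.21, 200.222], [0.0, 0.0, 1.0]], 'origin': [1218.574, 285.649, 572.316], 'rotation': [0.543, 0.288, 0.37, 0.697]}
side {'K': [[396.644, 0.0, 316.139], [0.0, 396.644, 198.727], [0.0, 0.0, 1.0]], 'origin': [115.588, -426.631, 544.184], 'rotation': [0.811, 0.463, -0.17, -0.315]}
wrist {'K': [[340.412, 0.0, 324.616], [0.0, 340.412, 198.746], [0.0, 0.0, 1.0]], 'origin': [574.18, 76.037, 383.724], 'rotation': [0.991, -0.136, 0.0, -0.001]}
```

View pics/scene0.png

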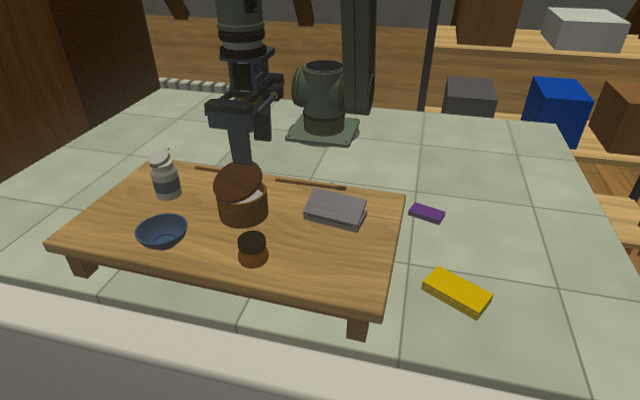

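View pics/side0.png

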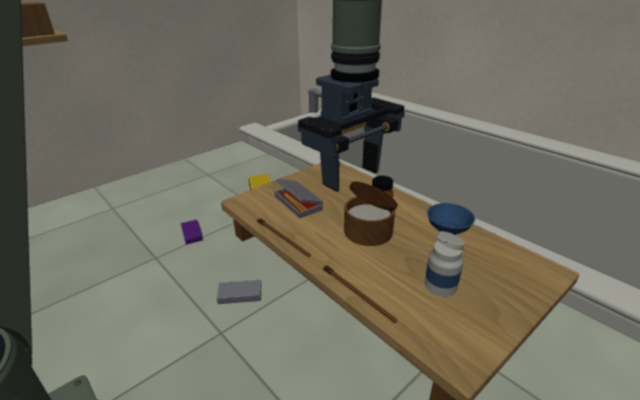

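View pics/wrist0.png

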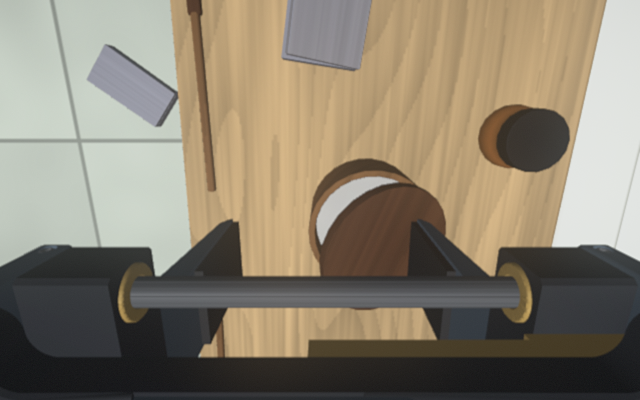

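The meant case is the grey, red-lined one on the stool: scene (336,208), wrist (328,30). The purple, yellow and small grey ones lie on the floor. The bottle is at scene (165,180) and side (444,270), and the salts box is at wrist (375,230). I'll shut the fingers and take clear wrist views.

Call:
{"method": "drive_tool", "body": {"plan": [-1,-1,0,0.6,0,-1,-1,0,1,0,-1,0,0,0,0,-1,0,0,0,0]}}

```text
time_s: 0.55
ee_pos: [575.0, -61.5, 292.5]
orientation: [0.5, 0.501, 0.499, -0.5]
force: [0.4, -0.3, -0.3]
finger_gap: 61.7
```

```bash
cat > h.py <<'E'
import numpy as np,cv2
from rig import *
from scipy.spatial.transform import Rotation as Ro
def cal(n):
    c=get_calibration(n);q=np.array(c["rotation"],float)
    R=q if q.shape==(3,3) else Ro.from_quat(q[[1,2,3,0]]).as_matrix()
    return np.array(c["K"]),np.array(c["origin"]),R
def ray(c,p):
    K,o,R=c;d=R@np.array([(p[0]-K[0,2])/K[0,0],-(p[1]-K[1,2])/K[1,1],-1]);return o,d/np.linalg.norm(d)
def plane(c,p,z):
    o,d=ray(c,p);return o+d*(z-o[2])/d[2]
def tri(c1,p1,c2,p2):
    o,d=ray(c1,p1);a,e=ray(c2,p2)
    s=np.linalg.lstsq(np.c_[d,-e],a-o,rcond=None)[0]
    return (o+d*s[0]+a+e*s[1])/2,np.linalg.norm(o+d*s[0]-a-e*s[1])
def proj(c,P):
    K,o,R=c;v=R.T@(np.array(P)-o);return K[0,0]*v[0]/-v[2]+K[0,2],K[1,1]*v[1]/v[2]+K[1,2]
def shot(n,f):
    c=cal(n);im=snapshot(n)[:,:,::-1];cv2.imwrite(f"pics/{f}.png",im);np.savez(f"{f}.npz",K=c[0],o=c[1],R=c[2]);return c,im
def load(f):
    d=np.load(f+".npz");return d["K"],d["o"],d["R"]
E
python3 - <<'E'
from h import *
s=sense();print(s["ee_pos"],s["time_s"])
shot("wrist","w1")
a,b=cal("scene"),cal("side")
for n,p,q in [("bottle",(166,182),(443,272)),("box",(243,205),(369,222)),("case",(335,213),(299,203))]: print(n,tri(a,p,b,q))
E
```

```text
[575.03026056 -61.51052497 292.47992754] 0.55
bottle (array([ 580.8265364 , -200.01027843,  119.84204664]), np.float64(1.2262369635827994))
box (array([610.14111646, -17.99555714, 111.78151997]), np.float64(0.724353347859123))
case (array([573.8922206 , 154.89206801,  95.2217412 ]), np.float64(7.303487079599456))
```

View pics/w1.png

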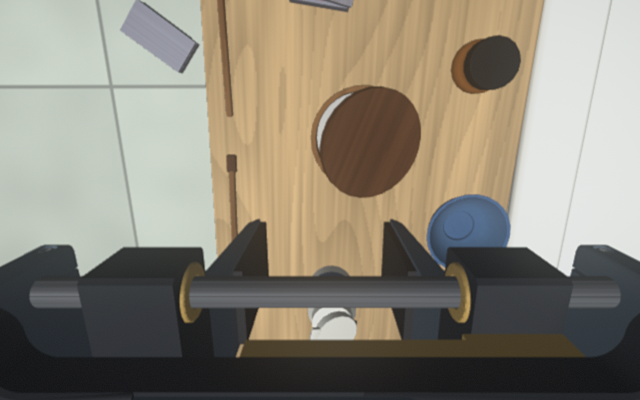

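View w1: the box door is at (370,140), the bowl at (468,232), and the bottle is hidden at (333,315). Its rough position is (581,-200), so I'll back off in -y to see it.

Call:
{"method": "drive_tool", "body": {"plan": [-1,0,0,1,0,-1,0,0,1,0,-1,0,0,1,0,-1,0,0,1,0,-1,0,0,0.4,0,-1,0,0,0,0,-1,0,0,0,0]}}

```text
time_s: 1.3
ee_pos: [574.9, -279.6, 290.8]
orientation: [0.499, 0.5, 0.501, -0.5]
force: [-0.7, 0.0, -0.0]
finger_gap: 2.3
```

```bash
python3 - <<'E'
from h import *
s=sense();print(s["ee_pos"],s["time_s"],s["finger_gap"])
ims=[]
c,w=shot("wrist","w2");_,sc=shot("scene","sc2");_,si=shot("side","si2")
u,v=map(int,proj(c,(581,-200,150)));print(u,v)
def crop(im,x,y,W,H): 
    x=max(0,min(x,640-W));y=max(0,min(y,400-H));print(x,y)
    return cv2.resize(im[y:y+H,x:x+W],(400,300),interpolation=cv2.INTER_CUBIC)
g=np.vstack([np.hstack([crop(w,u-100,v-75,200,150),crop(sc,120,135,80,60)]),np.hstack([crop(si,400,225,80,60),crop(si,330,170,80,60)])])
cv2.imwrite("pics/g2.png",g)
E
```

```text
[ 574.88262051 -279.62334542  290.83058303] 1.3 2.339028933425068
332 99
232 24
120 135
400 225
330 170
```

View pics/g2.png

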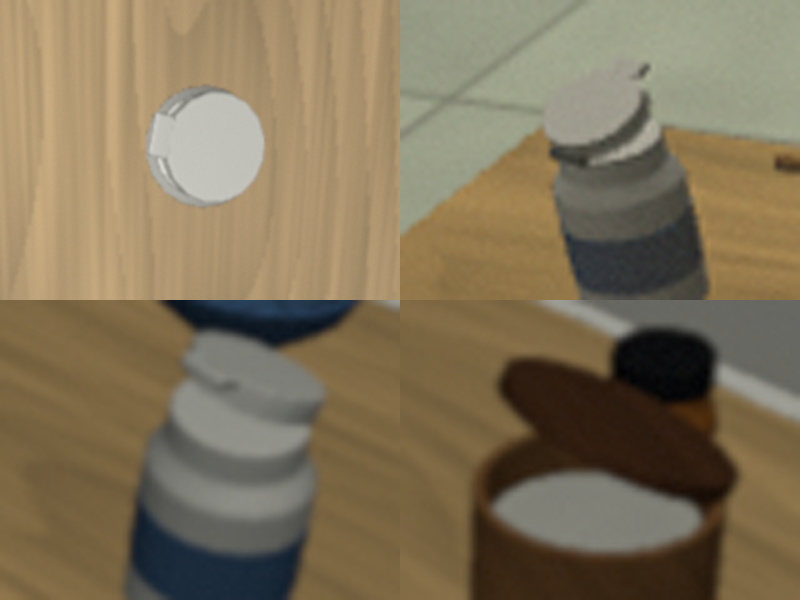

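```bash
python3 - <<'E'
from h import *
c=load("w2");im=cv2.imread("pics/w2.png")
m=((im.min(2)>185)&(np.ptp(im.astype(int),axis=2)<14)).astype(np.uint8)
m[:24]=0;m[150:]=0;m[:,:290]=0;m[:,390:]=0
cs=max(cv2.findContours(m,0,2)[0],key=cv2.contourArea);print(cv2.fitEllipse(cs),cv2.boundingRect(cs),cv2.contourArea(cs))
d=plane(c,(338,97.5),186);t=plane(c,(311.5,92),192);print(d,t,t-d)
e=plane(c,(364,97.5),180);f=plane(c,(313,97.5),194);print("dia",e-f)
a,b=load("sc2"),load("si2")
sc=lambda x,y:(120+(x-400)/5,135+y/5); sd=lambda x,y:(400+x/5,225+(y-300)/5)
print("tab",tri(a,sc(640,70),b,sd(235,383)),"disc top",tri(a,sc(597,112),b,sd(258,357)))
E
```

```text
((334.0872497558594, 102.07189178466797), (31.23290252685547, 50.8890495300293), 144.3344268798828) (316, 74, 44, 50) 924.5
[ 584.58167073 -198.93998751  186.        ] [ 564.29353574 -195.04756315  192.        ] [-20.28813499   3.89242436   6.        ]
dia [ 39.95354652   0.22425204 -14.        ]
tab (array([ 563.58192108, -198.19667446,  187.95191938]), np.float64(12.244626102713854)) disc top (array([ 590.0813628 , -196.44104709,  182.88421429]), np.float64(1.9193568945173993))
```

Bottle axis is about (583,-199) and its free side faces -x. The spot is about (569,-196), shut top z 177. Approaching.

Call:
{"method": "drive_tool", "body": {"plan": [-1,0,-0.06,-0.85,0,-1,0,-0.05,-0.82,0,-1,0.75,0,0,0,-1,0.75,0,0,0,-1,0.1,0,0,0,-1,0.1,0,0,0,-1,0.1,0,0,0,-1,0,0,0,0]}}

```text
time_s: 2.25
ee_pos: [570.1, -197.8, 203.2]
orientation: [0.501, 0.5, 0.499, -0.5]
force: [-0.5, -0.5, 0.1]
finger_gap: 0.3
```

Call:
{"method": "drive_tool", "body": {"plan": [-1,0.1,0,0,0,-1,0.1,0,0,0,-1,0.1,0,0,0,-1,0.06,0,0,0,-1,0,0,0,0]}}

```text
time_s: 2.75
ee_pos: [569.2, -197.5, 183.5]
orientation: [0.5, 0.5, 0.5, -0.5]
force: [0.1, -0.1, -0.0]
finger_gap: 0.4
```

Call:
{"method": "drive_tool", "body": {"plan": [-1,0.06,0,0,0,-1,0.06,0,0,0,-1,0.02,0,0,0,-1,0,0,0,0]}}

```text
time_s: 3.15
ee_pos: [569.5, -197.6, 177.2]
orientation: [0.5, 0.5, 0.5, -0.5]
force: [-0.6, 0.6, 1.1]
finger_gap: 0.5
```

Call:
{"method": "drive_tool", "body": {"plan": [-1,0.03,0,0,0,-1,0,0,0,0,-1,0,0,0,0]}}

```text
time_s: 3.45
ee_pos: [569.5, -197.6, 176.2]
orientation: [0.5, 0.5, 0.5, -0.5]
force: [-1.9, 0.2, 3.2]
finger_gap: 0.6
```

Call:
{"method": "drive_tool", "body": {"plan": [-1,0.03,0,0,0,-1,0,0,0,0,-1,-0.1,0,0,0,-1,-0.8,0,0,0,-1,-1,0,0,0,-1,-0.4,0,-1,0,-1,0,0,-0.8,0,-1,0,0,0,0]}}

```text
time_s: 4.25
ee_pos: [569.8, -107.3, 288.7]
orientation: [0.501, 0.5, 0.501, -0.498]
force: [0.4, -1.0, -1.0]
finger_gap: 0.6
```

```bash
python3 - <<'E'
from h import *
shot("wrist","w3")
E
```

Call:
{"method": "drive_tool", "body": {"plan": [-1,0,0,-1,0,-1,0,0,-1,0,-1,0,0,-1,0,-1,0,0,0,0,-1,0,0,0,0]}}

```text
time_s: 4.8
ee_pos: [569.6, 38.7, 287.0]
orientation: [0.5, 0.499, 0.5, -0.5]
force: [-0.1, 0.4, -0.2]
finger_gap: 0.3
```

```bash
python3 - <<'E'
from h import *
s=sense();print(s["ee_pos"],s["time_s"])
_,w=shot("wrist","w4");_,sc=shot("scene","sc4");_,si=shot("side","si4")
w3=cv2.imread("pics/w3.png")
r=lambda a,W=400,H=300:cv2.resize(a,(W,H),interpolation=cv2.INTER_CUBIC)
g=np.vstack([np.hstack([r(w[0:240,160:480]),r(w3[0:240,220:540])]),np.hstack([r(si[225:285,400:480]),r(si[170:230,255:335])])])
cv2.imwrite("pics/g4.png",g)
E
```

```text
[569.63817811  38.66083626 286.97815501] 4.8
```

View pics/g4.png

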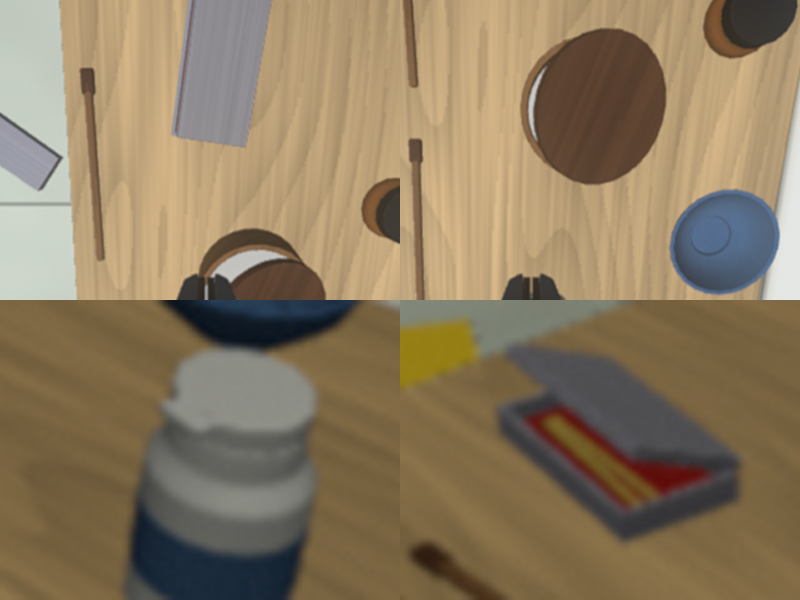

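```bash
python3 - <<'E'
from h import *
b=load("si4");w=load("w4")
S=lambda x,y,z:plane(b,(255+(x-400)/5,170+(y-300)/5),z)
W=lambda x,y,z:plane(w,(160+.8*x,.8*y),z)
N=S(627,538,90);L=S(502,435,90);Rr=S(737,500,90);print("base N,L,R",N,L,Rr)
print("len",np.linalg.norm(N-L),"wid",np.linalg.norm(N-Rr),"ctr",(L+Rr)/2)
print("wrist near end: hinge corner",W(247,147,111),"free corner (z~130)",W(177,136,132))
e=W(247,147,111)-W(270,0,111);print("hinge dir",e/np.linalg.norm(e))
im=cv2.imread("pics/w3.png");c=load("w3")
h=cv2.cvtColor(im,cv2.COLOR_BGR2HSV)
m=((im[:,:,2]<115)&(im[:,:,2]>im[:,:,0]+20)).astype(np.uint8);m[:,:310]=0;m[:,500:]=0;m[180:]=0
cs=max(cv2.findContours(m,0,2)[0],key=cv2.contourArea);el=cv2.fitEllipse(cs);print(el,cv2.contourArea(cs))
V=lambda x,y,z:plane(c,(220+.8*(x-400),.8*y),z)
print("door ctr",plane(c,el[0],172)," rim left",V(522,105,146))
# base circle of the box: visible left rim
E
```

```text
base N,L,R [544.20662551 110.10951272  90.        ] [557.15709604 213.41339638  90.        ] [597.23879265 100.35838498  90.        ]
len 104.11247314963737 wid 53.92119475660745 ctr [577.19794434 156.88589068  90.        ]
wrist near end: hinge corner [601.67118384 100.89720494 111.        ] free corner (z~130) [547.72449765 109.65572316 132.        ]
hinge dir [-0.13311153 -0.99110106  0.        ]
((378.25579833984375, 83.97345733642578), (105.45136260986328, 124.5792465209961), 18.67678451538086) 10116.5
door ctr [612.23835439 -15.92863721 172.        ]  rim left [563.20017633 -14.69965189 146.        ]
```

The cap is flat shut in the side crop (240,390). Case centre is about (579,158) with its free side at -x, which puts the spot at (559,161) with shut top z 111.

Call:
{"method": "drive_tool", "body": {"plan": [-1,0,-0.11,-0.82,0,-1,0,-0.1,-0.82,0,-1,0.3,0,-0.81,0,-1,1,0,0,0,-1,1,0,0,0,-1,0.2,0,0,0,-1,0.12,0,0,0,-1,0,0,0,0]}}

```text
time_s: 5.75
ee_pos: [560.4, 160.7, 158.1]
orientation: [0.5, 0.501, 0.499, -0.5]
force: [0.7, -0.6, -0.8]
finger_gap: 0.3
```

Call:
{"method": "drive_tool", "body": {"plan": [-1,0.12,0,0,0,-1,0.12,0,0,0,-1,0.12,0,0,0,-1,0.12,0,0,0,-1,0,0,0,0]}}

```text
time_s: 6.25
ee_pos: [558.4, 161.2, 131.9]
orientation: [-0.5, -0.499, -0.5, 0.501]
force: [0.6, -0.5, -1.0]
finger_gap: 0.6
```

Call:
{"method": "drive_tool", "body": {"plan": [-1,0.12,0,0,0,-1,0.12,0,0,0,-1,0.1,0,0,0,-1,0.06,0,0,0,-1,0,0,0,0]}}

```text
time_s: 6.75
ee_pos: [558.7, 161.3, 112.1]
orientation: [-0.5, -0.5, -0.5, 0.5]
force: [0.2, 1.1, 0.5]
finger_gap: -0.1
```

Call:
{"method": "drive_tool", "body": {"plan": [-1,0.04,0,0,0,-1,0,0,0,0,-1,0,0,0,0]}}

```text
time_s: 7.05
ee_pos: [559.3, 161.4, 111.1]
orientation: [0.5, 0.5, 0.5, -0.5]
force: [0.1, -0.0, 1.8]
finger_gap: 0.1
```

Call:
{"method": "drive_tool", "body": {"plan": [-1,0.04,0,0,0,-1,0,0,0,0,-1,-0.1,0,0,0,-1,-0.8,0,0,0,-1,-1,0,0,0,-1,-1,0,0,0,-1,-0.6,0,1,0,-1,0,0,0,0]}}

```text
time_s: 7.85
ee_pos: [560.8, 115.6, 284.5]
orientation: [0.502, 0.503, 0.497, -0.499]
force: [0.0, -0.0, -0.1]
finger_gap: 0.3
```

```bash
python3 - <<'E'
from h import *
s=sense();print(s["ee_pos"],s["time_s"])
im=cv2.imread("pics/w3.png");c=load("w3")
m=(im.min(2)>120)&(np.ptp(im.astype(int),axis=2)<25);m[:,:315]=0;m[:,350:]=0;m[140:]=0;m[:40]=0
v,u=np.nonzero(m);print(len(u),u.mean(),v.mean(),v.min(),v.max(),plane(c,(u.mean(),v.mean()),140))
b,si=shot("side","si5")
# box base: extreme left/right of brown body just above the base, side view
g=cv2.resize(si[160:260,250:410],(800,500),interpolation=cv2.INTER_CUBIC);cv2.imwrite("pics/g5.png",g)
E
```

```text
[560.77287904 115.60543992 284.51091487] 7.85
204 326.5 82.03921568627452 55 111 [571.01352368 -12.69804365 140.        ]
```

View pics/g5.png

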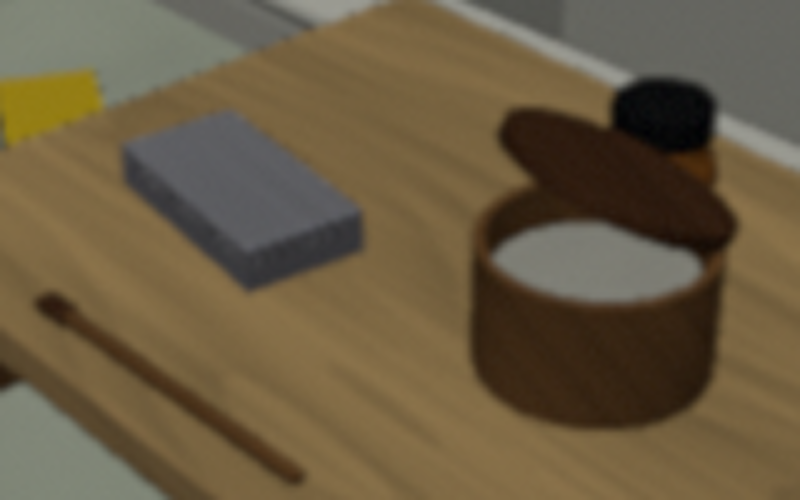

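The case is shut (crop (240,190)). The box stands open with its hinge at about crop (715,245) and its free edge up at (510,120).

```bash
python3 - <<'E'
from h import *
b=load("si5");P=lambda x,y,z:plane(b,(250+x/5,160+y/5),z)
print("rim ctr",P(598,248,146),"width",np.linalg.norm(P(475,248,146)-P(722,248,146)))
for a in (150,165,180,195,210):
    r=np.radians(a);f=np.array([np.cos(r),np.sin(r),0]);C=np.array([611,-17,146.]);H=C-48*f
    for t in(.35,.5): 
        Z=np.array([0,0,1]);ax=f*np.cos(t)+Z*np.sin(t);n=-f*np.sin(t)+Z*np.cos(t);s=np.cross(Z,f);k=np.linspace(0,6.28,60)
        pts=[proj(b,H+ax*48+48*(np.cos(q)*ax+np.sin(q)*s)+8*n) for q in k]
        p=(np.array(pts)-[250,160])*5;print(a,t,p.min(0).round(),p.max(0).round())
E
```

```text
rim ctr [602.81475463 -24.06147817 146.        ] width 91.83939512021152
150 0.35 [495. 111.] [737. 247.]
150 0.5 [514.  88.] [741. 238.]
165 0.35 [492. 119.] [737. 235.]
165 0.5 [508.  97.] [742. 222.]
180 0.35 [487. 128.] [737. 222.]
180 0.5 [499. 107.] [742. 205.]
195 0.35 [482. 137.] [737. 210.]
195 0.5 [490. 120.] [741. 187.]
210 0.35 [477. 145.] [735. 199.]
210 0.5 [480. 134.] [737. 170.]
```

Door free direction is about 160°, opening about 0.4 rad, so the spot is about (576,-6) with shut top z 154.

Call:
{"method": "drive_tool", "body": {"plan": [-1,0,0.11,0.81,0,-1,0,0.1,0.81,0,-1,0,0.1,0.81,0,-1,0.7,0,0,0,-1,0.7,0,0,0,-1,0.12,0,0,0,-1,0.12,0,0,0,-1,0,0,0,0]}}

```text
time_s: 8.7
ee_pos: [574.8, -2.5, 197.6]
orientation: [0.5, 0.5, 0.5, -0.5]
force: [-0.1, 0.2, 0.2]
finger_gap: 0.1
```

Call:
{"method": "drive_tool", "body": {"plan": [-1,0.12,0,0,0,-1,0.12,0,0,0,-1,0.12,0,0,0,-1,0.12,0,0,0,-1,0,0,0,0]}}

```text
time_s: 9.2
ee_pos: [574.0, -3.0, 172.5]
orientation: [-0.5, -0.5, -0.5, 0.5]
force: [-0.7, 0.2, 0.1]
finger_gap: 0.6
```

Call:
{"method": "drive_tool", "body": {"plan": [-1,0.12,0,0,0,-1,0.12,0,0,0,-1,0.1,0,0,0,-1,0.02,0,0,0,-1,0,0,0,0]}}

```text
time_s: 9.7
ee_pos: [574.4, -3.1, 155.2]
orientation: [-0.5, -0.5, -0.5, 0.5]
force: [0.1, -0.7, -0.1]
finger_gap: 0.4
```

Call:
{"method": "drive_tool", "body": {"plan": [-1,0.04,0,0,0,-1,0,0,0,0,-1,0,0,0,0]}}

```text
time_s: 10.0
ee_pos: [574.9, -3.1, 153.8]
orientation: [0.5, 0.5, 0.5, -0.5]
force: [-0.2, -1.6, 0.7]
finger_gap: 0.4
```

Two mm more, then straight up and look.

Call:
{"method": "drive_tool", "body": {"plan": [-1,0.04,0,0,0,-1,0,0,0,0,-1,-0.1,0,0,0,-1,-0.8,0,0,0,-1,-1,0,0,0,-1,-0.8,0,0,0,-1,0,0,0,0,-1,0,0,0,0]}}

```text
time_s: 10.8
ee_pos: [574.4, -3.0, 287.1]
orientation: [0.5, 0.5, 0.5, -0.5]
force: [-0.8, 0.4, -0.5]
finger_gap: 0.3
```

```bash
python3 - <<'E'
from h import *
s=sense();print(s["ee_pos"],s["time_s"],s["force"])
_,a=shot("side","si6");_,b=shot("scene","sc6")
r=lambda x:cv2.resize(x,(800,300),interpolation=cv2.INTER_CUBIC)
cv2.imwrite("pics/g6.png",np.vstack([r(a[165:297,230:582][:132]),r(b[130:280,60:460])]))
E
```

```text
[574.43211538  -3.01158152 287.05550898] 10.8 [-0.79687592  0.44447317 -0.51594896]
```

View pics/g6.png

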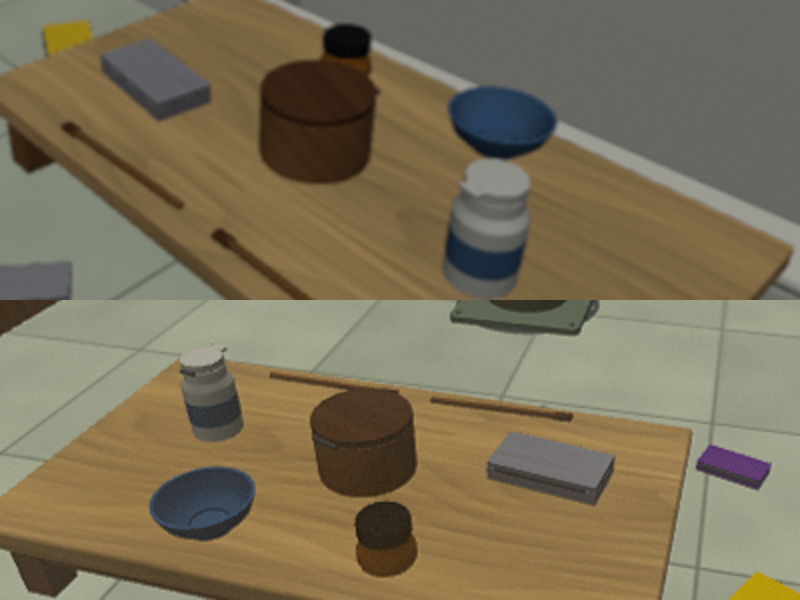

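All three lids look flat shut (side: case (155,75), box (318,90), cap (497,180)). Containers and bystanders are in place and the arm is clear, so I'm handing in.

```bash
python3 -c "
from rig import *
print(job_done())"
```

```text
the job is handed in; nothing more can be done
None
```

I tapped the three lids shut with closed fingertips, in order: bottle cap, tweezers case, then salts box door. The job was handed in at about 11 s of the 51 s allowed.

- **Force:** the highest reading was about 3 N, on the cap. The force during the last 1.5–2 mm of each press was not read.
- **Final views:** the last side and scene pictures show all three lids flat. By eye, the containers, bowl, jar and hair sticks are where they were. The fingers were about 110 mm above the nearest container.
- **Disagreements:**
  - The box centre differed by about 10 mm between views; the tap still landed on the door.
  - The bottle's tab triangulated poorly, with a 12 mm gap between the rays, so I used the overhead wrist view instead.
- **Not checked:** I judged lid angles and displacements only by eye in the pictures, not by measurement.

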